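Open the viewing cell and hold a sample stem in its guide

ROBOT

A 6-joint arm with a two-finger parallel gripper is mounted at the origin on a cart in front of the work surface, level with it; the furniture and walls round the work are solid. World frame = base frame: x ahead of the robot, y to its left, z up, the work surface at z = 0. Lengths are in m, angles in degrees, forces in N, time in s.
With the tool pointing down it reaches from about 0.25 to 0.725 m from the base axis. Payload 9.7 kg.
Tool frame: the origin (TCP) lies at the centre of the arm's flange, where the gripper is bolted on; the fingertips stand 173 mm ahead of it and the grasp point (between the pads) lies 155 mm ahead of it; z points along the fingers, y is the line along which they close (so a half turn about z gives the same grasp; the last joint's range is limited). The gripper opens to 85 mm and grips with 20 to 120 N. Pads are 22 mm wide; open, the fingers measure 114 mm over their backs; the gripper's body (76 mm by 85 mm) begins 54 mm behind the grasp point. The pads swing forward as they close: fully open they stand 13 mm farther back than shut.
Start: joints at [68.125, 4.979, 10.078, 95.1, 0, 90], TCP at [0.205, 0.51, 0.405] pointing down, gripper open.
Joint ranges: [-179.16, 179.16], [-48.56, 103.87], [-65.8, 70.77], [-126.05, 130.52], [-82.76, 87.17], [-180, 180]. Speed limits (degrees/s): [127.2, 127.2, 147.25, 180, 180, 180].

INTERFACE

Orientations are given as [roll, pitch, yaw] about the fixed x, y, z axes, in that order (R = Rz(yaw) Ry(pitch) Rx(roll)).
In Python, from workcell import monitor, camera, get_calibration, bot gives the robot as it stands.
- The arm moves only by the tool carry_out, never from a script. Its argument "targets" is text: rows parted by semicolons, each of 7 numbers parted by spaces: the shift along the tool's x, y, z in units of 0.04 m (1.0 is 0.04 m), then the turn, a rotation vector about the tool's x, y, z in units of 0.1 rad (1.0 is 0.1 rad), then the opening, from -1 (shut) to 1 (fully open), so that 0 is half open. A call has exactly 8 rows; each row shifts and turns the commanded pose from where the row before left it, along the tool's axes as they then stand; what a row does not reach is not made up. A row lasts 1/12 s, in which the tool goes at most 41.7 mm and 7.16 degrees, less where a joint would pass 70% of its speed; a pose out of reach is approached as far as the arm can. A call with a number of a shift or a turn outside -1 to 1 is refused whole. A call with a gripper value outside its range is refused whole. The fingers move at their own pace and stop on an object; "newtons" is the grip in N (left out, the last holds). Time passes only in rows, so rows that do not move let the fingers close, or fill a call up. It gives the time, the measured TCP pose, the force, the opening and the grip force at its end, in the units of the state.
- monitor.get_obs(): the state, without advancing time (a new reading comes with each control period).
- camera(name): name is "scene" or "top" or "wrist"; returns the picture (400x640x3 uint8, red, green, blue); there is no depth.
- get_calibration(name): a dict with "fx", "fy", "cx", "cy" (pixels), "D" ([k1, k2, p1, p2, k3] as OpenCV has them; the pictures are not rectified), "view" (4x4, takes a point from world to camera coordinates). Camera axes: x right, y down, z forward; pixel columns grow to the right and rows downward; lengths in m; the calibration is good to about 2 mm. A picture is of the moment at which its call begins: read the wrist's pose just before it. get_calibration takes no time and is no camera call; for the wrist camera it gives the pose at the moment of the call.
- bot.job_done(): hands the job in; it is judged then, once.
The state is a dict: "time": time; "q": joint angles; "qd": joint speeds; "joint_efforts": joint torques, N m; "ee_pos": TCP position; "tcp_rot": TCP orientation; "wrist_force": force on the tool from outside, world axes, zero at the start; "torque": the same for the moment, N m; "opening": finger opening in m; "grasp_force": force on a finger pad.
Only numpy, scipy, OpenCV 4.12 (cv2) and the standard library are available. Lean on these libraries where they do the work, as an engineer would, in place of code of your own. Each camera call takes 0.05 s, during which the arm holds its last target. There are 200 camera calls.

TASK

Wind the crank on the viewing cell clockwise, nearly two full turns, until it reaches its stop and the red shutter is fully back from the brass guide hole. Then take the stem with the orange head from the stand and lower it upright through the hole, without touching the cell with it anywhere, until the yellow band on its rod is level with the top of the hole. Finish while still holding it there, still, upright and centred in the hole, and leave the blue stem and the other things where they are.

Things in the scene. Friction and masses are not known exactly. Their poses are not given: they have to be found in the camera images.
- cell: Viewing cell, fixed: white box 110 x 200 x 100 mm (x, y, z) with an aluminium top plate at 100 mm height and a clear window to the front. Origin under its centre; x points to its back, y to its left (crank side), z up. On the top plate: guide hole at (-20, -50) mm, crank axis at (0, +55) mm; rails and a lead screw beside the hole stand up to 13 mm above the plate.
- shutter_mid (a point): Middle of the upper face of the red shutter blade, 36 x 38 x 4 mm, its top 5 mm above the top plate. Shut, it lies over the guide hole; the crank draws it towards the cell's back (+x), 3.5 mm per radian, 44 mm in all.
- guide_mouth (a point): Centre of the mouth of the brass guide hole, level with the top plate. Bore 20 mm in diameter, vertical, 30 mm long, open below into the chamber; the nearest thing below is a steel disc 84 mm under the mouth. z up.
- crank_axis (a point): Point on the crank's vertical axis, level with the middle of the knob. Crank bearing and hub 30 mm in diameter, up to 20 mm above the top plate.
- crank_grip (a point): Grip point on the axis of the green upright crank knob: 16 mm in diameter, 35 mm high, reaching from 20 to 55 mm above the top plate; this point is 40 mm above the plate. The knob stands 32 mm from the crank axis and spins freely on its pin, so it can be held while it is carried round.
- crank (a joint): Crank angle in rad, growing clockwise seen from above. 0: shutter shut, crank arm pointing to the cell's +y; stop at 12.57 (two turns): shutter fully back. Starts between 0 and 1.2. It takes about 0.06 N m (2 N at the knob) and stays where it is left.
- stand: Fixed stand, 85 x 150 x 105 mm. Origin under its centre, y along its length. Its upper plate (12 mm thick, top at 105 mm) has two 16 mm holes at y = -35 and +35 mm in which the two stems hang by their flanges.
- stem_orange: Sample stem with an orange round head, loose, about 70 g, 136 mm long, hanging upright in one of the stand's two holes. Origin at its tip, z up along it: steel rod 10 mm in diameter from 0 to 90 mm with a yellow band from 48 to 60 mm, flange 30 mm in diameter from 90 to 94 mm, orange grip head 22 mm in diameter from 94 to 136 mm.
- stem_orange_tip (a point): Lower end of the orange stem, on its axis. At the start it is 15 mm above the worktop; it must rise more than 90 mm to come free of the stand.
- stem_orange_band (a point): Middle of the yellow band of the orange stem, on its axis, 54 mm above the tip.
- stem_blue: The same stem with a blue head, hanging in the other hole; leave it there. Origin at its tip.
- petri_dish_a: Clear petri dish, 63 mm across, 16 mm high, loose bystander. Origin under its centre.
- loupe: Standing loupe, 41 mm across, 42 mm high, loose bystander. Origin under its centre.
- specimen_pot: White specimen pot, 47 mm across, 43 mm high, loose bystander. Origin under its centre.
There are look-alikes about, which are no part of the job. Leave any pink or turquoise look-alike of the stem_orange alone.

How it is judged (in metres and radians):
On the way, in this order (a step that is already met when the one before it is completed fails the run):
1. the crank is wound to its stop, with the shutter fully back, while the orange stem still hangs in the stand (value of joint crank above 12 rad and distance of stem_orange from where it was at the start of the episode below 0.02 m), for 0.2 s.
2. the orange stem's tip has entered the guide hole (z of stem_orange_tip in the frame of guide_mouth below -0.005 m and horizontal distance between stem_orange_tip and guide_mouth below 0.0055 m), for 0.1 s.
At the end, for the whole second after the job is handed in: The crank is past 12.0 rad (shutter fully back). The orange stem is held still by the fingers alone, touching nothing of the cell: middle of its yellow band within 8 mm of the height of the hole's mouth, tip and band within 3.5 mm of the bore's axis, tilt under 0.07 rad, speed under 10 mm/s (value of joint crank above 12 rad and z of stem_orange_tip in the frame of guide_mouth between -0.062 and -0.046 m and horizontal distance between each of stem_orange_tip, stem_orange_band and guide_mouth below 0.0035 m and angle between stem_orange's own z axis and vertical below 0.07 rad and linear speed of stem_orange below 0.01 m/s and contact force between stem_orange and cell below 0.1 N and contact force between stem_orange and the fingers above 1 N); the arm keeps its last pose, push and grip.
It fails at once if the orange stem touches the viewing cell (guide bore, shutter, plate or crank) (contact force between stem_orange and cell above 0.1 N).
It fails at once if the blue stem is shifted by more than 20 mm (distance of stem_blue from where it was at the start of the episode above 0.02 m).
It fails at once if the petri dish is shifted by more than 20 mm (distance of petri_dish_a from where it was at the start of the episode above 0.02 m).
It fails at once if the loupe is shifted by more than 20 mm (distance of loupe from where it was at the start of the episode above 0.02 m).
It fails at once if the specimen pot is shifted by more than 20 mm (distance of specimen_pot from where it was at the start of the episode above 0.02 m).
It also fails if it takes over 67 s, if anything falls off the work surface, if the arm or the gripper's body presses on something with over 40 N, if the wrist force passes 120 N, or if a joint passes its speed limit or range.

## Working session

There is one attempt and no reset: what is moved stays moved. The work goes in short steps, Python scripts to look and compute and a tool call to move; the robot and the scene stay as the last step left them, time stands still between calls to the robot, and variables do not carry over. Pictures are saved under pics/ and viewed, at most 10 in all, crops included, and the job is handed in when it is done.

Besides the shell and the picture viewer there is one more tool, called after ">>>" in YAML: its name, and indented under it one key for each argument. carry_out: Moves the arm, as the interface text tells. Shifts and turns lie within -1 to 1; 1 stands for 0.04 m of shift or 0.1 rad of turn. Its arguments: {"type":"object","properties":{"targets":{"type":"string"},"newtons":{"type":"number"}},"required":["targets"]}

```bash
mkdir -p pics; ls; python3 - <<'E'
from workcell import monitor,camera,get_calibration
import cv2,numpy as np
o=monitor.get_obs();print({k:np.round(v,4).tolist() for k,v in o.items()})
for n in("scene","top"):
    c=get_calibration(n);print(n,c)
    cv2.imwrite(f"pics/{n}0.png",camera(n)[:,:,::-1])
E
```

```text
pics
{'time': 0.0, 'q': [68.1258, 5.0107, 10.0324, 95.0975, 0.0002, 90.0001], 'qd': [0.0193, -0.0663, 0.0967, 0.0779, 0.0869, -0.0775], 'joint_efforts': [0.0012, -52.0382, 46.481, 0.0163, 0.0001, 0.0], 'ee_pos': [0.2049, 0.5104, 0.404], 'tcp_rot': [-179.9243, -0.0002, 158.1257], 'wrist_force': [-0.7158, 0.4013, -0.0694], 'torque': [0.0375, -0.0439, 0.0151], 'grasp_force': 0.0, 'opening': 0.0853}
scene {'fx': 421.6432026796259, 'fy': 421.6432026796259, 'cx': 323.1706765629576, 'cy': 199.1871181726391, 'D': array([0.0309809, 0.       , 0.       , 0.       , 0.       ]), 'view': array([[-0.82687906, -0.56211491,  0.01725817,  0.46005826],
       [-0.44375446,  0.63330265, -0.63404238,  0.34425865],
       [ 0.34547503, -0.53193476, -0.7731057 ,  0.88934634],
       [ 0.        ,  0.        ,  0.        ,  1.        ]])}
top {'fx': 369.5857614637228, 'fy': 369.5857614637228, 'cx': 324.5225290399706, 'cy': 203.4694994366782, 'D': array([-0.0528025,  0.       ,  0.       ,  0.       ,  0.       ]), 'view': array([[ 0.00995996, -0.9998449 ,  0.01452503, -0.0247295 ],
       [-0.99444389, -0.01142638, -0.10464605,  0.57029675],
       [ 0.10479578, -0.01340205, -0.99440345,  1.01715068],
       [ 0.        ,  0.        ,  0.        ,  1.        ]])}
```

View pics/scene0.png

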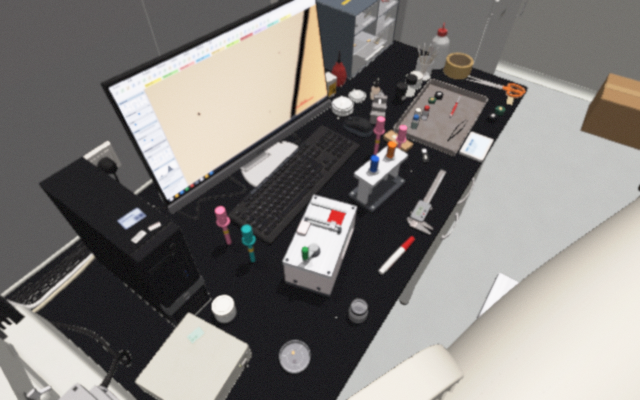

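View pics/top0.png

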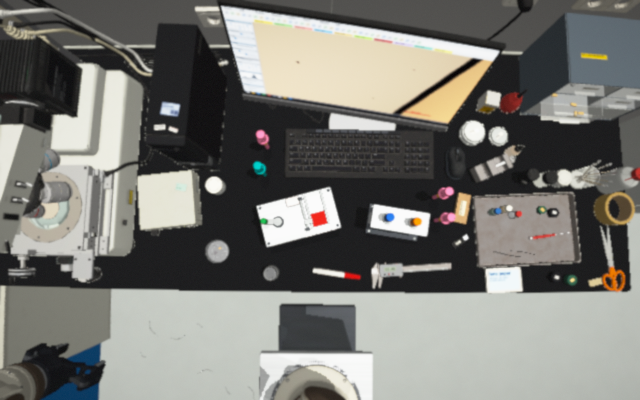

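The scene view shows the cell at (320,245), with the green knob at (306,252) and the red shutter at (336,217). The orange head is at (392,149) and the blue one at (375,163).
In the top view, the orange head is at (415,222), blue at (389,217), the knob at (264,222) and the shutter at (319,219).
Things that could be taken for the orange stem (top view): pink stems at (262,138), (445,193) and (447,218), a turquoise stem at (260,168), and orange scissors at (613,275). I choose (415,222), which is in the stand, and check it with a crop.

```bash
cat > h.py <<'E'
import cv2,numpy as np
from workcell import monitor,camera,get_calibration
def K(c): return np.array([[c['fx'],0,c['cx']],[0,c['fy'],c['cy']],[0,0,1]])
def ray(c,p):
    u=cv2.undistortPoints(np.array([[p]],float),K(c),c['D'])[0,0]
    R,t=c['view'][:3,:3],c['view'][:3,3]
    return -R.T@t, R.T@np.array([u[0],u[1],1])
def onz(c,p,z):
    o,d=ray(c,p);return o+d*(z-o[2])/d[2]
def tri(c1,p1,c2,p2):
    (a,d),(b,e)=ray(c1,p1),ray(c2,p2)
    s=np.linalg.lstsq(np.c_[d,-e],b-a,rcond=None)[0]
    x,y=a+s[0]*d,b+s[1]*e
    return (x+y)/2,np.linalg.norm(x-y)
def proj(c,P):
    R=c['view'];return cv2.projectPoints(np.atleast_2d(np.array(P,float)),cv2.Rodrigues(R[:3,:3])[0],R[:3,3],K(c),c['D'])[0][:,0]
def blobs(img,lo,hi,mn=8,box=None):
    h=cv2.cvtColor(img,cv2.COLOR_RGB2HSV);m=cv2.inRange(h,lo,hi)
    if box: 
        k=np.zeros_like(m);x0,y0,x1,y1=box;k[y0:y1,x0:x1]=255;m&=k
    n,_,s,c=cv2.connectedComponentsWithStats(m)
    return m,sorted([(int(s[i,4]),c[i].round(1).tolist(),s[i,:4].tolist()) for i in range(1,n) if s[i,4]>=mn],reverse=True)
COL=dict(orange=((8,170,120),(20,255,255)),blue=((105,150,60),(125,255,255)),green=((50,120,40),(80,255,255)),red=((0,180,120),(5,255,255)))
E
python3 - <<'E'
from h import *
B=dict(scene=(270,120,430,300),top=(240,170,460,260));P={}
for n in B:
    im=cv2.imread(f"pics/{n}0.png")[:,:,::-1].copy()
    for k,(lo,hi) in COL.items():
        b=blobs(im,lo,hi,8,B[n])[1];print(n,k,b[:2]);P[n,k]=b[0][1] if b else None
    if n=='top':
        m,b=blobs(im,(0,0,150),(180,60,255),300,B[n]);print(b)
        cs,_=cv2.findContours(cv2.morphologyEx(m,cv2.MORPH_CLOSE,np.ones((9,9))),0,2)
        for q in sorted(cs,key=cv2.contourArea)[-2:]:
            r=cv2.minAreaRect(q);c=get_calibration('top');z=.1 if r[0][0]<350 else .105
            w=np.array([onz(c,p,z) for p in cv2.boxPoints(r)]);print('rect',r,w.round(4).tolist(),w.mean(0).round(4),np.linalg.norm(np.diff(w,axis=0),axis=1))
for k in COL: print(k,*tri(get_calibration('scene'),P['scene',k],get_calibration('top'),P['top',k]))
a=cv2.imread("pics/scene0.png")[120:300,270:430];b=cv2.imread("pics/top0.png")[175:255,245:445]
a=cv2.resize(a,None,fx=3,fy=3,interpolation=2);b=cv2.resize(b,(320,128))
o=np.zeros((540,800,3),np.uint8);o[:,:480]=a;o[:128,480:]=b;cv2.imwrite("pics/crop1.png",o)
E
```

```text
scene orange [(52, [391.4, 144.8], [388, 141, 9, 9])]
scene blue [(87, [373.6, 161.9], [370, 155, 8, 16])]
scene green [(48, [304.7, 252.3], [302, 247, 6, 12])]
scene red [(123, [336.2, 216.4], [329, 211, 15, 13]), (62, [408.1, 242.1], [403, 236, 11, 13])]
top orange [(46, [416.3, 221.1], [413, 218, 8, 7])]
top blue [(47, [389.1, 216.9], [385, 214, 9, 7])]
top green [(29, [262.9, 220.9], [259, 219, 8, 5])]
top red [(144, [318.7, 218.3], [312, 212, 14, 14])]
[(3022, [297.4, 216.4], [257, 187, 84, 60]), (1194, [399.2, 220.0], [370, 204, 60, 32])]
rect ((399.06756591796875, 222.09458923339844), (59.01923751831055, 28.441024780273438), 9.462322235107422) [[0.4908, -0.1311, 0.105], [0.5648, -0.1436, 0.105], [0.5407, -0.2983, 0.105], [0.4667, -0.2845, 0.105]] [ 0.5158 -0.2144  0.105 ] [0.07500429 0.15651624 0.07526141]
rect ((298.2437438964844, 216.56710815429688), (42.909873962402344, 77.11338806152344), 75.3236083984375) [[0.5555, 0.1644, 0.1], [0.6099, -0.032, 0.1], [0.5, -0.0616, 0.1], [0.4469, 0.133, 0.1]] [0.5281 0.051  0.1   ] [0.20388836 0.11376686 0.20163099]
orange [ 0.51600251 -0.24667753  0.15465293] 0.0006032779642013321
blue [ 0.52761101 -0.18061017  0.14065865] 0.002350727955273712
green [0.51281407 0.13690247 0.14582176] 0.0003151486799732256
red [ 0.52330588 -0.00263926  0.11051254] 0.0005453843528506425
```

View pics/crop1.png

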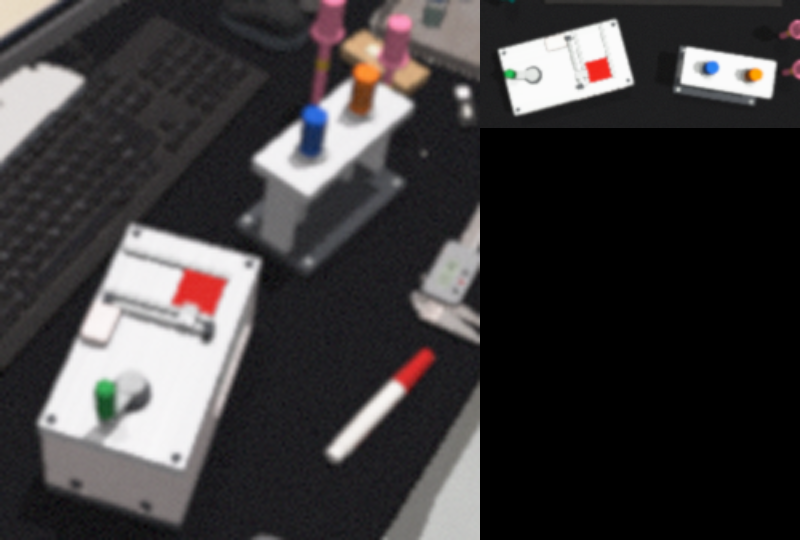

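The crop confirms it: the orange head is in the right-hand hole of the stand and the blue one in the left. The triangulated heights, the 67 mm spacing and the plate sizes all fit. The crank angle is about 0.25 rad. I turn the tool to yaw 90 and go above the knob.

>>> carry_out:
  targets: "0 0 0 0 0 0.99 1;0 0 0 0 0 0.99 1;0 0 0 0 0 0.99 1;0 0 0 0 0 0.99 1;0 0 0 0 0 0.99 1;0 0 0 0 0 0.99 1;0 0 0 0 0 0.99 1;0 0 0 0 0 0.99 1"

```text
time: 0.77
ee_pos: [0.2049, 0.5104, 0.4043]
tcp_rot: [-180.0, 0.0, 112.5]
wrist_force: [0.0, -0.4, -0.1]
opening: 0.085
grasp_force: 0.0
```

>>> carry_out:
  targets: "0 0 0 0 0 0.99 1;0 0 0 0 0 0.99 1;0 0 0 0 0 0.99 1;0 0 0 0 0 0.99 1;-0.77 0.64 0 0 0 0 1;-0.77 0.64 0 0 0 0 1;-0.77 0.64 0 0 0 0 1;-0.77 0.64 0 0 0 0 1"

```text
time: 1.43
ee_pos: [0.308, 0.386, 0.4042]
tcp_rot: [-180.0, 0.0, 90.1]
wrist_force: [0.7, -0.8, 0.1]
opening: 0.0853
grasp_force: 0.0
```

>>> carry_out:
  targets: "-0.77 0.64 0 0 0 0 1;-0.77 0.64 0 0 0 0 1;-0.77 0.64 0 0 0 0 1;-0.77 0.64 0 0 0 0 1;-0.77 0.64 0 0 0 0 1;-0.77 0.64 0 0 0 0 1;-0.4 0.3 0 0 0 0 1;0 0 0 0 0 0 1"

```text
time: 2.1
ee_pos: [0.4752, 0.1837, 0.4039]
tcp_rot: [-180.0, 0.1, 89.8]
wrist_force: [0.3, -0.1, 0.6]
opening: 0.0856
grasp_force: 0.0
```

```bash
python3 - <<'E'
from h import *
c=get_calibration('wrist');im=camera('wrist');cv2.imwrite('pics/w1.png',im[:,:,::-1])
print(c['fx'],c['cx'],c['cy'],c['D'],-c['view'][:3,:3].T@c['view'][:3,3],c['view'][2,:3])
for k in ('green','red'):print(k,blobs(im,*COL[k],30)[1][:3])
print(proj(c,[[.5128,.1369,.155],[.5134,.104,.12],[.5222,-.0025,.1]]))
E
```

```text
356.45556089431403 320.803052984683 204.78062266756433 [0.02736463 0.         0.         0.         0.        ] [0.47514045 0.26615942 0.37403457] [-0.00196109 -0.31579725 -0.94882467]
green [(278, [376.8, 279.8], [367, 271, 20, 18])]
red [(717, [375.6, 380.6], [352, 366, 44, 31]), (192, [237.7, 386.7], [233, 374, 11, 26])]
[[375.84393125 281.44338269]
 [368.55821873 294.67609611]
 [371.03759769 379.93984539]]
```

View pics/w1.png

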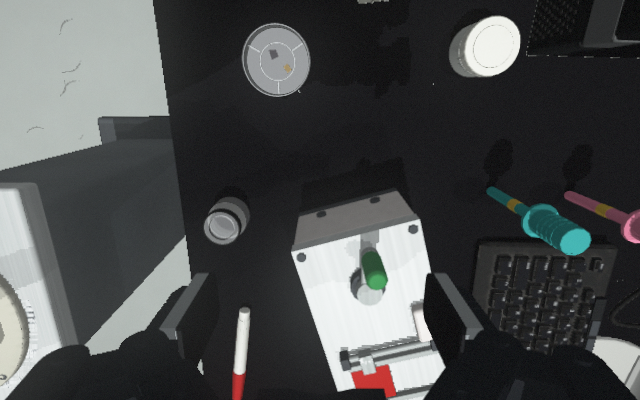

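The wrist view shows the knob top at about (377,283), the hub at (367,291), and the left-end plate corners at (293,250) and (420,221). The petri dish, loupe and pot are all well below finger height.

```bash
python3 - <<'E'
from h import *
c=get_calibration('wrist')
for n,p,z in(('knob',(377,283),.155),('hub',(367,291),.12),('cl',(293,250),.1),('cr',(420,221),.1)):print(n,onz(c,p,z).round(4))
a=onz(c,(293,250),.1);b=onz(c,(420,221),.1);d=(b-a)[:2];print(np.linalg.norm(d),np.degrees(np.arctan2(d[1],d[0])))
x=d/np.linalg.norm(d);y=np.array([-x[1],x[0]]);m=(a+b)[:2]/2
print('ctr',m-.1*y,'axis',m-.045*y,'hole',m-.15*y-.02*x)
E
```

```text
knob [0.5126 0.1371 0.155 ]
hub [0.511  0.1089 0.12  ]
cl [0.4499 0.1362 0.1   ]
cr [0.5549 0.1622 0.1   ]
0.10819608385900091 13.916234908643347
ctr [0.52642871 0.05212532] axis [0.51320104 0.10551098] hole [ 0.5190409  -0.00121716]
```

>>> carry_out:
  targets: "-0.58 0.47 0 0 0 0 1;-0.59 0.47 0 0 0 0 1;0 0 0.5 0 0 0 1;0 0 0.7 0 0 0 1;0 0 0.7 0 0 0 1;0 0 0.5 0 0 0 1;0 0 0.2 0 0 0 1;0 0 0 0 0 0 1"
  newtons: 20

```text
time: 2.82
ee_pos: [0.5101, 0.1405, 0.2988]
tcp_rot: [-179.8, 0.0, 90.1]
wrist_force: [0.0, 0.0, 0.5]
opening: 0.0857
grasp_force: 0.0
```

>>> carry_out:
  targets: "0 0 0 0 0 0 -1;0 0 0 0 0 0 -1;0 0 0 0 0 0 -1;0 0 0 0 0 0 -1;0 0 0 0 0 0 -1;0 0 0 0 0 0 -1;0 0 0 0 0 0 -1;0 0 0 0 0 0 -1"
  newtons: 20

```text
time: 3.48
ee_pos: [0.5111, 0.1399, 0.3013]
tcp_rot: [179.9, -0.0, 90.1]
wrist_force: [0.9, 1.3, 4.9]
opening: 0.0152
grasp_force: 21.3
```

>>> carry_out:
  targets: "-0.11 0.37 0 0 0 0 -1;-0.173 0.26 0 0 0 0 -1;-0.26 0.173 0 0 0 0 -1;-0.306 0.061 0 0 0 0 -1;-0.306 -0.061 0 0 0 0 -1;0 0 0 0 0 0 -1;0 0 0 0 0 0 -1;0 0 0 0 0 0 -1"
  newtons: 20

```text
time: 4.15
ee_pos: [0.5429, 0.0933, 0.3013]
tcp_rot: [180.0, 0.0, 90.0]
wrist_force: [-1.1, -1.4, 5.6]
opening: 0.0151
grasp_force: 21.5
```

>>> carry_out:
  targets: "-0.26 -0.173 0 0 0 0 -1;-0.173 -0.26 0 0 0 0 -1;-0.061 -0.306 0 0 0 0 -1;0.061 -0.306 0 0 0 0 -1;0.173 -0.26 0 0 0 0 -1;0.26 -0.173 0 0 0 0 -1;0.306 -0.061 0 0 0 0 -1;0.306 0.061 0 0 0 0 -1"

```text
time: 4.82
ee_pos: [0.4835, 0.1182, 0.3013]
tcp_rot: [179.9, 0.1, 90.0]
wrist_force: [5.6, -6.0, 2.9]
opening: 0.0151
grasp_force: 21.4
```

>>> carry_out:
  targets: "0.26 0.173 0 0 0 0 -1;0.173 0.26 0 0 0 0 -1;0.061 0.306 0 0 0 0 -1;-0.061 0.306 0 0 0 0 -1;-0.173 0.26 0 0 0 0 -1;0 0 0 0 0 0 -1;0 0 0 0 0 0 -1;0 0 0 0 0 0 -1"

```text
time: 5.48
ee_pos: [0.5374, 0.1291, 0.3015]
tcp_rot: [179.8, -0.1, 90.1]
wrist_force: [5.1, 1.9, 5.7]
opening: 0.0154
grasp_force: 21.6
```

```bash
python3 - <<'E'
from h import *
o=monitor.get_obs();print(o['ee_pos'],o['wrist_force'])
im=camera('top');print([blobs(im,*COL[k],6,(240,170,460,260))[1][:2] for k in COL])
cv2.imwrite('pics/t2.png',cv2.resize(np.hstack([im[150:270,230:440],camera('scene')[130:250,270:480]]),(780,223))[:,:,::-1])
E
```

```text
[0.53740808 0.12905239 0.30151808] [5.08606406 1.94125837 5.6655079 ]
[[(46, [416.3, 221.1], [413, 218, 8, 7])], [(48, [389.2, 216.9], [385, 214, 9, 7])], [], [(153, [316.3, 209.4], [309, 203, 15, 14])]]
```

View pics/t2.png

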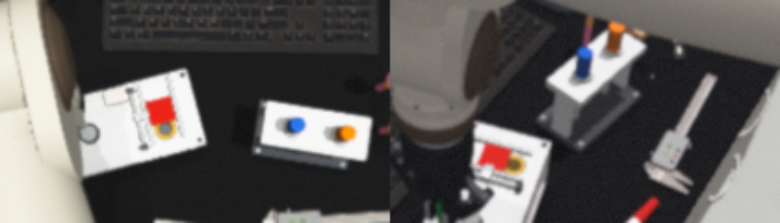

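The shutter has come about half way back and the brass hole is showing at the crop's (165,129). Winding goes on.

>>> carry_out:
  targets: "-0.26 0.173 0 0 0 0 -1;-0.306 0.061 0 0 0 0 -1;-0.306 -0.061 0 0 0 0 -1;-0.26 -0.173 0 0 0 0 -1;-0.173 -0.26 0 0 0 0 -1;-0.061 -0.306 0 0 0 0 -1;0.061 -0.306 0 0 0 0 -1;0.173 -0.26 0 0 0 0 -1"

```text
time: 6.25
ee_pos: [0.4915, 0.0837, 0.3013]
tcp_rot: [179.8, -0.2, 90.1]
wrist_force: [12.1, 8.6, 0.3]
opening: 0.0153
grasp_force: 21.3
```

>>> carry_out:
  targets: "0.26 -0.173 0 0 0 0 -1;0.306 -0.061 0 0 0 0 -1;0.306 0.061 0 0 0 0 -1;0.26 0.173 0 0 0 0 -1;0.127 0.166 0 0 0 0 -1;0 0 0 0 0 0 -1;0 0 0 0 0 0 -1;0 0 0 0 0 0 -1"

```text
time: 6.92
ee_pos: [0.4981, 0.1348, 0.3014]
tcp_rot: [180.0, -0.2, 90.1]
wrist_force: [-1.1, 6.2, 7.6]
opening: 0.0147
grasp_force: 21.8
```

>>> carry_out:
  targets: "0.04 0.1 0 0 0 0 -1;0.04 0.1 0 0 0 0 -1;0.01 0.06 0 0 0 0 -1;0 0 0 0 0 0 -1;0 0 0 0 0 0 -1;0 0 0 0 0 0 -1;0 0 0 0 0 0 -1;0 0 0 0 0 0 -1"

```text
time: 7.58
ee_pos: [0.5071, 0.1383, 0.3013]
tcp_rot: [-179.8, -0.1, 90.1]
wrist_force: [-12.7, 4.5, 13.5]
opening: 0.0151
grasp_force: 22.5
```

The push of 12.7 N shows the stop has been reached. I release the knob and rise.

>>> carry_out:
  targets: "0 0 0 0 0 0 1;0 0 0 0 0 0 1;0 0 0 0 0 0 1;0 0 0 0 0 0 1;0 0 -0.8 0 0 0 1;0 0 -0.9 0 0 0 1;0 0 -0.9 0 0 0 1;0 0 0 0 0 0 1"

```text
time: 8.25
ee_pos: [0.5081, 0.1373, 0.4115]
tcp_rot: [179.5, -0.1, 90.0]
wrist_force: [1.1, 0.5, 1.4]
opening: 0.0851
grasp_force: 0.0
```

>>> carry_out:
  targets: "-0.7 0.1 0 0 0 0 1;-0.7 0.1 0 0 0 0 1;-0.7 0.1 0 0 0 0 1;-0.1 0 0 0 0 0 1;0 0 0 0 0 0 1;0 0 0 0 0 0 1;0 0 0 0 0 0 1;0 0 0 0 0 0 1"

```text
time: 8.92
ee_pos: [0.5199, 0.0501, 0.4046]
tcp_rot: [-180.0, -0.0, 90.1]
wrist_force: [0.4, 0.7, -0.4]
opening: 0.0854
grasp_force: 0.0
```

```bash
python3 - <<'E'
from h import *
o=monitor.get_obs();print(o['ee_pos'])
c=get_calibration('wrist');im=camera('wrist')
p=proj(c,[[.52,-.002,.1],[.5222,-.0025,.1]]);print(p)
np.save('w3.npy',im);x,y=p[0].astype(int)
cr=im[max(0,y-70):y+70,x-100:x+100];print(x-100,max(0,y-70))
cv2.imwrite('pics/w3.png',np.vstack([cv2.resize(im,(640,400))[150:350,:],cv2.resize(cr,(640,400),interpolation=cv2.INTER_CUBIC)[:400]])[:,:,::-1])
t=camera('top');print([blobs(t,*COL[k],6,(240,170,460,260))[1][:2] for k in COL])
E
```

```text
[0.51991246 0.05014503 0.40461021]
[[321.32801226 253.41538236]
 [323.9128843  253.95341671]]
221 183
[[(46, [416.3, 221.1], [413, 218, 8, 7])], [(47, [389.1, 216.9], [385, 214, 9, 7])], [], []]
```

View pics/w3.png

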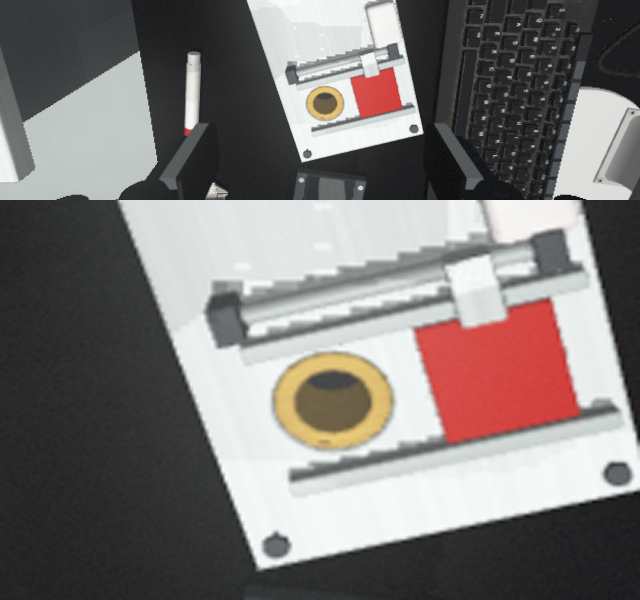

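The shutter is fully back and the brass ring is clear, at wrist pixel (325,253). Next I measure the ring by its colour mask and take the orange head's position again from the top view.

```bash
python3 - <<'E'
from h import *
c=get_calibration('wrist');im=np.load('w3.npy')
m,b=blobs(im,(15,80,120),(30,255,255),60,(290,220,360,290));print(b)
cs,_=cv2.findContours(m,0,1);q=max(cs,key=cv2.contourArea);e=cv2.fitEllipse(cv2.convexHull(q));print(e)
print('hole',onz(c,e[0],.1))
ex=[onz(c,(b[0][2][0],e[0][1]),.1),onz(c,(b[0][2][0]+b[0][2][2],e[0][1]),.1)];print(ex[1]-ex[0])
for n,k in(('scene',(391.4,144.8)),): pass
cs_,ct=get_calibration('scene'),get_calibration('top')
print(onz(ct,(416.3,221.1),.148),onz(ct,(389.1,216.9),.148))
print(proj(c,[[.515,-.246,.151]]))
E
```

```text
[(575, [324.5, 252.6], [307, 237, 36, 33])]
((324.70562744140625, 252.71707153320312), (32.770198822021484, 36.35458755493164), 90.08517456054688)
hole [ 0.52288197 -0.00147369  0.1       ]
[3.05913718e-02 6.50483393e-05 0.00000000e+00]
[ 0.51612598 -0.24855961  0.148     ] [ 0.52602301 -0.17970606  0.148     ]
[[315.27264221 521.7440368 ]]
```

>>> carry_out:
  targets: "-0.6 0 0 0 0 0 1;-0.9 0 0 0 0 0 1;-0.9 0 0 0 0 0 1;-0.9 0 0 0 0 0 1;-0.9 0 0 0 0 0 1;-0.9 0 0 0 0 0 1;-0.6 0 0 0 0 0 1;0 0 0 0 0 0 1"

```text
time: 9.68
ee_pos: [0.5201, -0.182, 0.4042]
tcp_rot: [-180.0, 0.0, 89.9]
wrist_force: [1.3, -0.8, -0.4]
opening: 0.0855
grasp_force: 0.0
```

```bash
python3 - <<'E'
from h import *
o=monitor.get_obs();print(o['ee_pos'])
c=get_calibration('wrist');im=camera('wrist')
cv2.imwrite('pics/w4.png',im[:,:,::-1])
b={}
for k in('orange','blue'):
    m,b=blobs(im,*COL[k],60);print(k,b[:3],onz(c,b[0][1],.13) if b else 0)
print(proj(c,[[.516,-.2475,.151]]))
E
```

```text
[ 0.52008864 -0.1819527   0.404173  ]
orange [] 0
blue [(637, [332.6, 215.2], [318, 202, 30, 28])] [ 0.52813306 -0.18875101  0.13      ]
[[316.0962915 301.458613 ]]
```

View pics/w4.png

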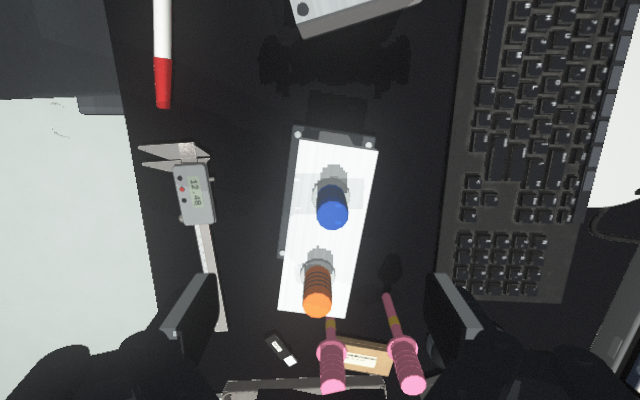

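The orange head's top face is at about (317,304). The pink look-alikes at (332,380) and (408,380) are behind it, clear of the finger path.

```bash
python3 - <<'E'
from h import *
c=get_calibration('wrist');im=cv2.imread('pics/w4.png')[:,:,::-1].copy()
for k,lo,hi,bx in(('o',(5,150,225),(22,255,255),(295,230,345,330)),('b',(100,120,180),(125,255,255),(300,180,360,240))):
    m,b=blobs(im,lo,hi,30,bx)
    if not b: print(k,'none',cv2.cvtColor(im,cv2.COLOR_RGB2HSV)[304,317]);continue
    q=max(cv2.findContours(m,0,1)[0],key=cv2.contourArea);e=cv2.fitEllipse(cv2.convexHull(q));print(k,b[:2],e,onz(c,e[0],.151))
E
```

```text
o [(531, [316.7, 304.9], [303, 293, 28, 25])] ((316.626953125, 304.90106201171875), (24.425498962402344, 27.363826751708984), 92.184326171875) [ 0.51644191 -0.24849113  0.151     ]
b [(690, [332.0, 215.1], [317, 201, 31, 29])] ((332.0843811035156, 215.05242919921875), (28.286609649658203, 30.538780212402344), 80.30892181396484) [ 0.52713134 -0.17908145  0.151     ]
```

>>> carry_out:
  targets: "-0.8 -0.05 0 0 0 0 1;-0.86 -0.043 0 0 0 0 1;0 0 0.6 0 0 0 1;0 0 0.8 0 0 0 1;0 0 0.8 0 0 0 1;0 0 0.5 0 0 0 1;0 0 0.18 0 0 0 1;0 0 0 0 0 0 1"
  newtons: 40

```text
time: 10.4
ee_pos: [0.5164, -0.2439, 0.2879]
tcp_rot: [-179.8, -0.1, 90.1]
wrist_force: [-0.3, -0.5, 0.0]
opening: 0.0851
grasp_force: 0.0
```

>>> carry_out:
  targets: "0 0 0 0 0 0 -1;0 0 0 0 0 0 -1;0 0 0 0 0 0 -1;0 0 0 0 0 0 -1;0 0 0 0 0 0 -1;0 0 0 0 0 0 -1;0 0 0 0 0 0 -1;0 0 0 0 0 0 -1"
  newtons: 40

```text
time: 11.07
ee_pos: [0.5166, -0.2452, 0.2903]
tcp_rot: [179.9, 0.0, 90.1]
wrist_force: [-1.0, 0.3, 5.7]
opening: 0.0213
grasp_force: 39.0
```

>>> carry_out:
  targets: "0 0 -0.2 0 0 0 -1;0 0 -0.4 0 0 0 -1;0 0 -0.5 0 0 0 -1;0 0 -0.5 0 0 0 -1;0 0 -0.5 0 0 0 -1;0 0 -0.5 0 0 0 -1;0 0 -0.5 0 0 0 -1;0 0 -0.3 0 0 0 -1"

```text
time: 11.73
ee_pos: [0.5163, -0.2451, 0.428]
tcp_rot: [179.9, 0.0, 90.1]
wrist_force: [1.7, -0.2, -0.8]
opening: 0.0211
grasp_force: 39.2
```

```bash
python3 - <<'E'
from h import *
o=monitor.get_obs();print(o['ee_pos'],o['tcp_rot'],o['opening'])
im=camera('scene');t=camera('top');w=camera('wrist')
cv2.imwrite('pics/s5.png',np.vstack([cv2.resize(im[60:260,270:510],(720,600))[:340],cv2.resize(w,(800,500))[240:,:720]])[:,:,::-1])
E
```

```text
[ 0.51629034 -0.24511718  0.42799412] [1.79909388e+02 4.69318493e-02 9.00504994e+01] 0.02114707145541318
```

View pics/s5.png

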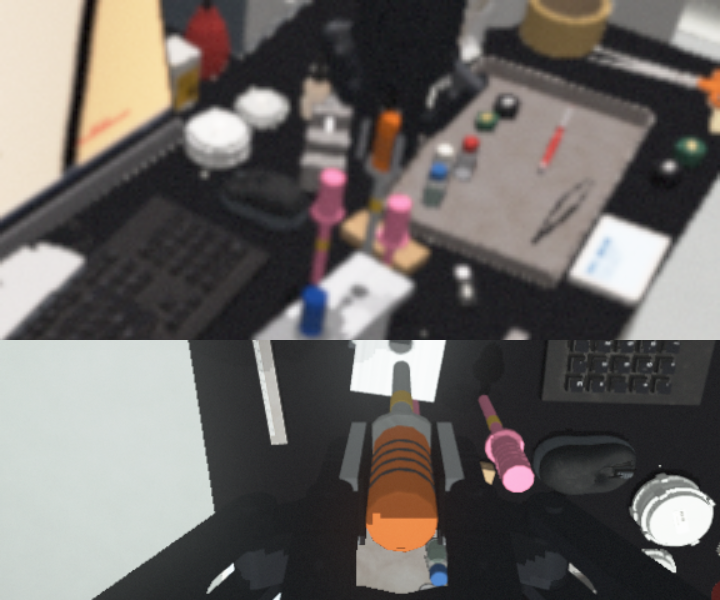

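The stem is out of the stand and held roughly upright, with the head, band and rod all visible in the wrist view. Blue is still in its hole. I measure the stem's tilt and its offset from the TCP.

```bash
cat > stem.py <<'E'
from h import *
def meas(dbg=False):
    o=monitor.get_obs();p=o['ee_pos'];c=get_calibration('wrist');w=camera('wrist')
    zt=p[2]-.428+.153
    out={}
    # band (yellow) centroid; front-surface point => correct towards axis by ~4 mm along the view
    m,b=blobs(w,(18,90,60),(32,255,255),15,(290,180,350,280))
    cam=-c['view'][:3,:3].T@c['view'][:3,3]
    if b:
        q=onz(c,b[0][1],zt+.054); d=q[:2]-cam[:2]; q[:2]+=d/np.linalg.norm(d)*0.0035; out['band']=(b[0],(q-p).round(4))
    # grey rod centre columns between band and tip, and head columns
    h=cv2.cvtColor(w,cv2.COLOR_RGB2HSV)
    m2,b2=blobs(w,(5,120,60),(16,255,255),100,(270,250,370,370))
    if b2: out['head']=b2[0]
    hx=[];
    for r in range(275,335,10):
        xs=np.where(m2[r])[0]; 
        if len(xs): hx.append((r,xs.min(),xs.max(),(xs.min()+xs.max())/2))
    out['hcols']=hx
    pr=proj(c,[[p[0],p[1],zt+z] for z in(0,.054,.115,.136)]);out['proj axis at tcp']=pr.round(1).tolist()
    return out,w,p,zt
E
python3 - <<'E'
from stem import *
o,w,p,zt=meas()
for k,v in o.items():print(k,v)
cv2.imwrite('pics/w6.png',cv2.resize(w[150:360,250:400],(570,798//1),interpolation=cv2.INTER_CUBIC)[:600,:,::-1])
s=camera('scene');c=get_calibration('scene')
print(proj(c,[[p[0],p[1]-.003,zt+z] for z in(0,.054,.115,.136)]))
print(blobs(s,(18,90,50),(32,255,255),4,(370,100,420,150))[1],blobs(s,*COL['orange'],20,(370,80,430,130))[1])
E
```

```text
band ((144, [320.5, 238.2], [312, 233, 18, 15]), array([-0.0003, -0.0051, -0.221 ]))
head (3074, [320.9, 328.7], [292, 296, 59, 66])
hcols [(275, np.int64(300), np.int64(341), np.float64(320.5)), (285, np.int64(299), np.int64(342), np.float64(320.5)), (295, np.int64(297), np.int64(344), np.float64(320.5)), (305, np.int64(296), np.int64(346), np.float64(321.0)), (315, np.int64(295), np.int64(347), np.float64(321.0)), (325, np.int64(293), np.int64(349), np.float64(321.0))]
proj axis at tcp [[320.9, 206.1], [321.0, 235.7], [321.2, 293.7], [321.3, 325.8]]
[[391.40754035 145.37903366]
 [394.55120655 129.30988849]
 [398.43313524 109.50439403]
 [399.86010377 102.23431255]]
[(20, [394.4, 129.0], [392, 127, 6, 5]), (10, [377.0, 141.3], [375, 140, 5, 3])] [(46, [399.2, 101.9], [397, 98, 6, 9])]
```

View pics/w6.png

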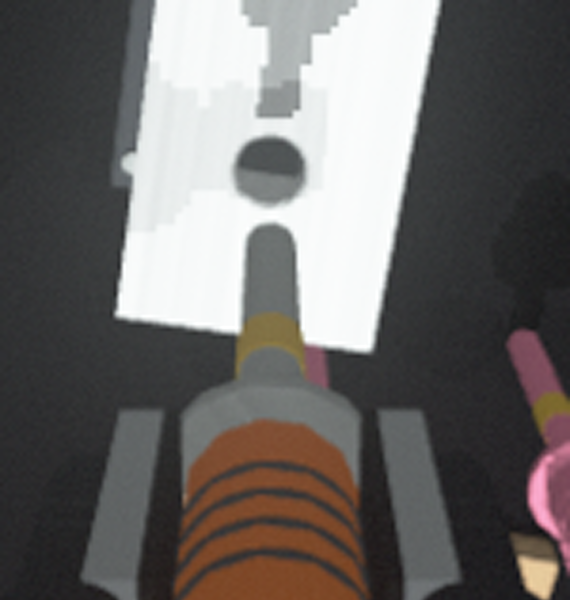

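```bash
cat > m2.py <<'E'
from h import *
def tipband():
    o=monitor.get_obs();p=o['ee_pos'];c=get_calibration('wrist');w=camera('wrist');zt=p[2]-.275
    # head top face (bright orange), band rows at centre column
    m,b=blobs(w,(5,150,215),(22,255,255),60,(270,280,370,380))
    q=max(cv2.findContours(m,0,1)[0],key=cv2.contourArea);e=cv2.fitEllipse(cv2.convexHull(q))
    print('headtop',e,'bbox',b[0][2],(onz(c,e[0],zt+.136)-p).round(4))
    h=cv2.cvtColor(w,cv2.COLOR_RGB2HSV)
    print('col321', [(r,h[r,318:324].mean(0).astype(int).tolist()) for r in range(196,250,2)])
    return p,c,w,zt
def edge(c,p,row,col,zoff,zt): # +y surface point of the rod at height zoff
    q=onz(c,(col,row),zt+zoff)-p; print(zoff,(q-[0,.005,0]).round(4))
E
python3 - <<'E'
from m2 import *
p,c,w,zt=tipband()
edge(c,p,208.4,321,0,zt)
E
```

```text
headtop ((320.5638122558594, 345.2852783203125), (29.053611755371094, 54.46155548095703), 90.01554870605469) bbox [295, 334, 53, 27] [-0.0006 -0.0083 -0.139 ]
col321 [(196, [90, 12, 110]), (198, [84, 9, 129]), (200, [91, 8, 129]), (202, [90, 9, 131]), (204, [90, 7, 169]), (206, [87, 2, 246]), (208, [86, 5, 220]), (210, [83, 10, 113]), (212, [90, 10, 113]), (214, [91, 9, 112]), (216, [86, 9, 111]), (218, [81, 11, 113]), (220, [88, 11, 112]), (222, [84, 10, 111]), (224, [82, 9, 111]), (226, [80, 10, 111]), (228, [83, 9, 111]), (230, [85, 9, 109]), (232, [23, 73, 120]), (234, [22, 117, 129]), (236, [22, 118, 128]), (238, [22, 120, 128]), (240, [22, 121, 136]), (242, [68, 13, 108]), (244, [79, 8, 107]), (246, [84, 7, 106]), (248, [81, 8, 104])]
0 [-0.0006 -0.0064 -0.275 ]
```

```bash
python3 - <<'E'
from m2 import *
o=monitor.get_obs();p=o['ee_pos'];c=get_calibration('wrist');zt=p[2]-.275
edge(c,p,209,321,0,zt);edge(c,p,231.5,321,.048,zt);edge(c,p,241.5,321,.060,zt)
print((onz(c,(320.5,361),zt+.136)-p+[0,.011,0]).round(4))
E
```

```text
0 [-0.0008 -0.0068 -0.275 ]
0.048 [-0.0007 -0.0045 -0.227 ]
0.06 [-0.0007 -0.0057 -0.215 ]
[-0.0007 -0.0044 -0.139 ]
```

>>> carry_out:
  targets: "0 0 -0.3 0 0 0 -1;0 0 -0.5 0 0 0 -1;0 0 -0.45 0 0 0 -1;0.3 0 0 0 0 0 -1;0.5 0 0 0 0 0 -1;0.5 0 0 0 0 0 -1;0.5 0 0 0 0 0 -1;0.5 0 0 0 0 0 -1"

```text
time: 12.7
ee_pos: [0.5163, -0.152, 0.4739]
tcp_rot: [-179.9, -0.0, 90.0]
wrist_force: [-0.4, 0.4, -0.9]
opening: 0.0209
grasp_force: 39.3
```

>>> carry_out:
  targets: "0.5 0.03 0 0 0 0 -1;0.5 0.03 0 0 0 0 -1;0.5 0.03 0 0 0 0 -1;0.5 0.03 0 0 0 0 -1;0.5 0.03 0 0 0 0 -1;0.5 0.03 0 0 0 0 -1;0.5 0 0 0 0 0 -1;0.3 0 0 0 0 0 -1"

```text
time: 13.37
ee_pos: [0.5233, 0.0008, 0.4741]
tcp_rot: [-179.9, -0.0, 90.1]
wrist_force: [0.2, -0.8, -1.3]
opening: 0.0213
grasp_force: 39.3
```

>>> carry_out:
  targets: "0.1 0 0 0 0 0 -1;0 0 0.3 0 0 0 -1;0 0 0.4 0 0 0 -1;0 0 0.4 0 0 0 -1;0 0 0.2 0 0 0 -1;0 0 0 0 0 0 -1;0 0 0 0 0 0 -1;0 0 0 0 0 0 -1"

```text
time: 14.03
ee_pos: [0.5235, 0.0026, 0.4243]
tcp_rot: [179.9, 0.0, 90.0]
wrist_force: [0.2, -0.2, -0.8]
opening: 0.0206
grasp_force: 39.4
```

```bash
python3 - <<'E'
from m2 import *
o=monitor.get_obs();p=o['ee_pos'];print(p,o['tcp_rot'],o['wrist_force']);c=get_calibration('wrist');zt=p[2]-.275
w=camera('wrist');np.save('w7.npy',w);s=camera('scene');np.save('s7.npy',s)
H=[.5229,-.0015];print(proj(c,[[*H,.1]]),proj(get_calibration('scene'),[[*H,.1],[p[0]-.0007,p[1]-.006,zt]]))
a=cv2.resize(w[130:270,250:390],(560,560),interpolation=cv2.INTER_CUBIC)
b=cv2.resize(s[165:245,310:340+5],(240,560),interpolation=cv2.INTER_CUBIC)
cv2.imwrite('pics/w7.png',np.hstack([a,b])[:,:,::-1])
E
```

```text
[0.52346367 0.00262482 0.42433287] [1.79947619e+02 2.22613269e-03 9.00386442e+01] [ 0.23202395 -0.17590622 -0.84027544]
[[320.26813419 192.58282663]] [[336.01127582 219.50361985]
 [337.39975639 206.00353453]]
```

View pics/w7.png

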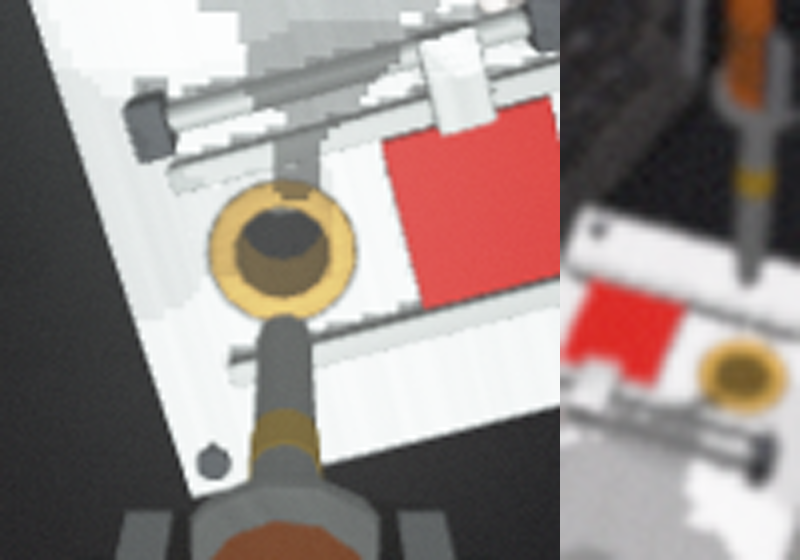

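The wrist view shows the ring centre at (320.7,192.8), which matches the prediction of (320.3,192.6). The rod tip hovers above and just in front of it. I shift 2 mm in +y, lower to about 10 mm above the mouth, and check again.

>>> carry_out:
  targets: "0.05 0 0 0 0 0 -1;0 0 0.2 0 0 0 -1;0 0 0.3 0 0 0 -1;0 0 0.3 0 0 0 -1;0 0 0.18 0 0 0 -1;0 0 0 0 0 0 -1;0 0 0 0 0 0 -1;0 0 0 0 0 0 -1"

```text
time: 14.8
ee_pos: [0.5235, 0.0049, 0.3849]
tcp_rot: [180.0, -0.0, 90.1]
wrist_force: [-0.3, 1.0, 0.1]
opening: 0.021
grasp_force: 39.4
```

```bash
python3 - <<'E'
from m2 import *
o=monitor.get_obs();p=o['ee_pos'];print(p,o['tcp_rot'],o['wrist_force']);c=get_calibration('wrist');cs=get_calibration('scene');zt=p[2]-.275
w=camera('wrist');s=np.mean([camera('scene') for _ in range(4)],0).astype(np.uint8)
print('tip z',zt,'scene pred mouth, tip centre',proj(cs,[[.5231,-.0015,.1],[p[0]-.0007,p[1]-.006,zt]]),'wrist',proj(c,[[.5231,-.0015,.1],[p[0]-.0007,p[1]-.006,zt]]))
for n,im,bx in(('w',w,(270,160,370,250)),('s',s,(325,205,350,232))):
    m,b=blobs(im,(15,80,110),(30,255,255),8,bx);print(n,b)
    pts=cv2.findNonZero(m);e=cv2.fitEllipse(cv2.convexHull(pts));print(e)
a=cv2.resize(w[140:240,270:370],(560,560),interpolation=cv2.INTER_CUBIC)
b=cv2.resize(s[190:235,327:347],(240,540),interpolation=cv2.INTER_CUBIC);b=np.vstack([b,np.zeros((20,240,3),np.uint8)])
cv2.imwrite('pics/w8.png',np.hstack([a,b])[:,:,::-1])
E
```

```text
[0.52349766 0.00489534 0.38487484] [ 1.79959063e+02 -7.23733418e-04  9.00594893e+01] [-0.33428565  1.0210126   0.07112935]
tip z 0.10987484383229124 scene pred mouth, tip centre [[335.94018605 219.46452707]
 [336.12777717 217.11355491]] wrist [[320.53301409 210.17222233]
 [320.11610536 214.10668235]]
w [(764, [320.0, 208.1], [300, 191, 41, 37]), (144, [321.0, 237.8], [313, 232, 17, 15])]
((320.37548828125, 218.013427734375), (41.68836975097656, 57.41776657104492), 176.6645050048828)
s [(87, [336.2, 218.9], [330, 214, 13, 10])]
((336.1739196777344, 218.41725158691406), (9.458250999450684, 12.3385009765625), 87.86089324951172)
```

View pics/w8.png

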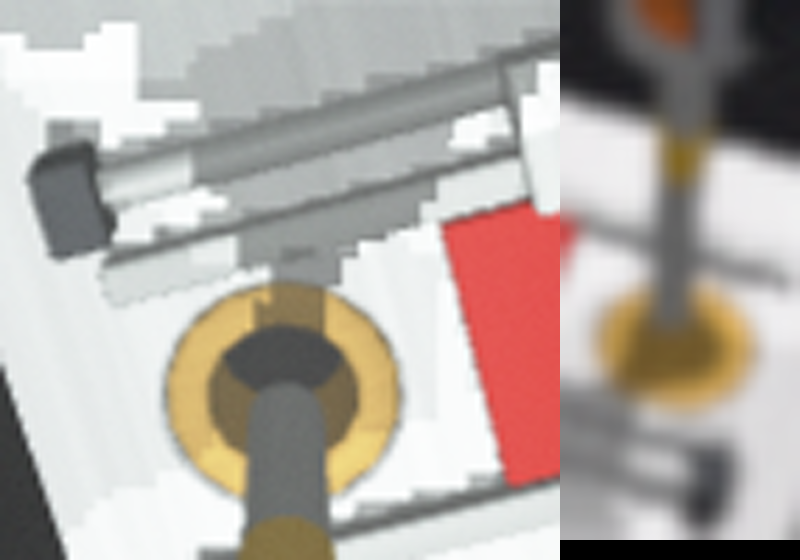

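The tip is about 10 mm above the mouth: ring at (320.5,210), rod axis at column 321, and the scene view also shows the tip over the ring. What remains is about +0.8 mm in x, so I correct that and lower in stages.

>>> carry_out:
  targets: "0 -0.02 0 0 0 0 -1;0 0 0 0 0 0 -1;0 0 0.15 0 0 0 -1;0 0 0.2 0 0 0 -1;0 0 0.2 0 0 0 -1;0 0 0.15 0 0 0 -1;0 0 0 0 0 0 -1;0 0 0 0 0 0 -1"

```text
time: 15.72
ee_pos: [0.5225, 0.0049, 0.3557]
tcp_rot: [-179.9, 0.0, 90.1]
wrist_force: [-0.1, 0.7, -0.1]
opening: 0.0211
grasp_force: 39.4
```

```bash
cat > m3.py <<'E'
from m2 import *
o=monitor.get_obs();p=o['ee_pos'];print(p,o['tcp_rot'],o['wrist_force']);c=get_calibration('wrist');cs=get_calibration('scene');zt=p[2]-.275
w=np.mean([camera('wrist') for _ in range(3)],0).astype(np.uint8);s=np.mean([camera('scene') for _ in range(3)],0).astype(np.uint8)
print('tip z',zt)
A=lambda z,dy:[p[0]-.0004,p[1]+dy,zt+z]
print('pred scene mouth/band',proj(cs,[[.5229,-.0015,.1],A(.054,-.0052)]).round(1).tolist())
print('pred wrist mouth, ',proj(c,[[.5229,-.0015,.1],A(.054,-.0052)]).round(1).tolist())
for n,im,bx in(('w',w,(270,140,370,280)),('s',s,(320,190,355,235))):
    m,b=blobs(im,(15,80,90),(32,255,255),8,bx);print(n,b)
h=cv2.cvtColor(w,cv2.COLOR_RGB2HSV)
print([(r,h[r,319:324].mean(0).astype(int).tolist()) for r in range(196,250,3)])
for r in(222,226,236): print(r,[int(v) for v in cv2.cvtColor(w,cv2.COLOR_RGB2GRAY)[r,296:346]])
E
python3 m3.py
```

```text
[0.52251489 0.00487825 0.3556549 ] [-1.79936698e+02  2.71164098e-04  9.00584386e+01] [-0.06220233  0.73512436 -0.0988748 ]
tip z 0.08065489728210534
pred scene mouth/band [[336.0, 219.5], [336.6, 211.0]]
pred wrist mouth,  [[322.4, 224.3], [321.2, 244.1]]
w [(1094, [322.2, 223.8], [300, 203, 45, 44])]
s [(71, [336.1, 218.9], [330, 214, 13, 10]), (10, [336.5, 210.8], [335, 210, 4, 3])]
[(196, [79, 7, 150]), (199, [85, 5, 158]), (202, [20, 52, 129]), (205, [20, 108, 135]), (208, [20, 106, 132]), (211, [32, 13, 109]), (214, [78, 5, 107]), (217, [71, 5, 107]), (220, [72, 5, 108]), (223, [72, 6, 108]), (226, [64, 6, 107]), (229, [77, 6, 107]), (232, [22, 86, 121]), (235, [22, 127, 128]), (238, [22, 128, 128]), (241, [22, 53, 118]), (244, [67, 5, 106]), (247, [73, 6, 106])]
222 [239, 224, 184, 160, 175, 185, 187, 187, 187, 183, 170, 127, 99, 97, 99, 101, 102, 103, 103, 105, 104, 104, 106, 107, 107, 106, 106, 106, 106, 107, 105, 103, 98, 98, 100, 100, 99, 98, 97, 96, 108, 156, 181, 188, 187, 182, 179, 175, 153, 169]
226 [238, 219, 181, 155, 173, 185, 188, 188, 188, 185, 178, 137, 103, 98, 99, 99, 102, 103, 104, 104, 105, 105, 106, 107, 107, 106, 107, 107, 107, 105, 106, 103, 100, 99, 100, 100, 100, 98, 99, 96, 103, 147, 178, 188, 189, 185, 181, 179, 162, 166]
236 [237, 236, 235, 237, 226, 199, 173, 157, 173, 183, 186, 187, 189, 189, 188, 185, 176, 132, 110, 109, 111, 111, 111, 112, 112, 110, 111, 111, 111, 111, 110, 109, 105, 123, 162, 191, 204, 211, 211, 212, 210, 209, 207, 205, 200, 197, 207, 229, 245, 249]
```

>>> carry_out:
  targets: "-0.013 0.015 0 0 0 0 -1;0 0 0.1 0 0 0 -1;0 0 0.2 0 0 0 -1;0 0 0.2 0 0 0 -1;0 0 0.2 0 0 0 -1;0 0 0.15 0 0 0 -1;0 0 0.02 0 0 0 -1;0 0 0 0 0 0 -1"

```text
time: 16.68
ee_pos: [0.5231, 0.0043, 0.3208]
tcp_rot: [-179.9, 0.0, 90.1]
wrist_force: [0.4, 0.6, -0.5]
opening: 0.021
grasp_force: 39.4
```

>>> carry_out:
  targets: "0 0 0 0 0 0 -1;0 0 0 0 0 0 -1;0 0 0 0 0 0 -1;0 0 0 0 0 0 -1;0 0 0 0 0 0 -1;0 0 0 0 0 0 -1;0 0 0 0 0 0 -1;0 0 0 0 0 0 -1"

```text
time: 17.35
ee_pos: [0.5233, 0.0043, 0.3215]
tcp_rot: [180.0, -0.0, 90.1]
wrist_force: [-0.7, -1.0, 0.3]
opening: 0.0212
grasp_force: 39.4
```

```bash
python3 m3.py; python3 - <<'E'
from h import *
w=camera('wrist');h=cv2.cvtColor(w,cv2.COLOR_RGB2HSV)
for r in range(210,262,4):
    print(r,''.join('r' if h[r,x,1]<40 and h[r,x,2]<135 else 'Y' if 15<=h[r,x,0]<=32 and h[r,x,1]>75 and h[r,x,2]>150 else 'y' if 15<=h[r,x,0]<=32 and h[r,x,1]>75 else '.' for x in range(288,358)))
E
```

```text
[0.52327146 0.00434504 0.32150116] [ 1.79999647e+02 -4.91225756e-04  9.00544272e+01] [-0.66436407 -1.02441993  0.33996146]
tip z 0.04650116480935296
pred scene mouth/band [[336.0, 219.5], [335.9, 219.6]]
pred wrist mouth,  [[320.8, 244.8], [320.8, 244.1]]
w [(1179, [320.8, 237.5], [295, 220, 53, 37])]
s [(88, [336.1, 218.9], [330, 214, 13, 10])]
[(196, [88, 6, 184]), (199, [90, 6, 185]), (202, [89, 6, 182]), (205, [78, 8, 115]), (208, [84, 6, 155]), (211, [81, 7, 143]), (214, [77, 7, 125]), (217, [88, 5, 148]), (220, [20, 85, 129]), (223, [20, 115, 138]), (226, [20, 113, 136]), (229, [21, 51, 118]), (232, [22, 92, 123]), (235, [22, 135, 131]), (238, [22, 136, 131]), (241, [22, 55, 121]), (244, [71, 6, 108]), (247, [78, 6, 108])]
222 [127, 124, 134, 141, 140, 141, 145, 147, 147, 144, 141, 135, 130, 119, 113, 115, 116, 117, 118, 120, 121, 123, 122, 122, 122, 122, 123, 123, 120, 122, 120, 120, 119, 120, 118, 121, 120, 126, 133, 140, 144, 146, 146, 145, 148, 149, 150, 154, 153, 153]
226 [244, 193, 147, 146, 143, 136, 126, 113, 112, 116, 119, 119, 118, 118, 118, 118, 118, 118, 117, 118, 1
[... 666 characters left out ...]
r........................
226 ..............r.yyyyyyyyyyyyyyyyyyyyyyyyyyyyyyyyyyy.r.................
230 ............YYyyyyyyyyyyyyy.rrrrrrrrrrr..yyyyyyyyyyyyyyr..............
234 .........YYYYYyyyyyyy.rrrr.yyyyyyyyyyyyyrrrrr.yyyyyyyyyyy.r...........
238 .......YYYYYYYYYYyyyyyyyyyyyyyyyyyyyyyyyyyyyyyyyyyyyyyyyYYY...........
242 .......YYYYYYYYYyyyyyyyyyyyy.rrrrrrrr.yyyyyyyyyyyyyyyYYYYYYY..........
246 .......YYYYYYYYYyyyyyyyyy.rrrrrrrrrrrrrrryyyyyyyyyYYYYYYYYYY..........
250 .......YYYYYYYYYYyyyyy..rrrrrrrrrrrrrrrrrrr.yyyyyYYYYYYYYYY...........
254 .........YYYYY.rrrrrrrrrrrrrrrrrrrrrrrrrrrrrrrrrrrr.YYYYY.............
258 ...rrrrrrrrrrrrrrrrrrrrrrrrrrrrrrrrrrrrrrrrrrrrrrrrrrrrr.rrrrr........
```

Rod and ring are concentric in x (columns 321 and 321.2). The +y gap at the mouth is about 5 mm, which is the nominal value. The band is level with the mouth and there is no contact force, so I hand in.

```bash
python3 -c "
from workcell import bot;print(bot.job_done())"
```

```text
the job is handed in; nothing more can be done
None
```

I wound the crank to its stop and handed the job in with the orange stem held upright and centred in the guide hole, its yellow band level with the mouth; no verdict came back, and I viewed 11 pictures, one over the limit of 10.

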